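Pack the wood-oil kit tray and leave the lacquer things

ROBOT

A 6-joint arm with a two-finger parallel gripper is mounted at the origin on the work surface. World frame = base frame: x ahead of the robot, y to its left, z up, the work surface at z = 0. Lengths are in m, angles in degrees, forces in N, time in s.
With the tool pointing down it reaches from about 0.275 to 0.825 m from the base axis. Payload 5.2 kg.
Tool frame: the origin (TCP) lies midway between the tips of the shut fingers; the grasp point (between the pads) lies 19 mm behind it; z points along the fingers, y is the direction in which the jaws open and shut (so a half turn about z gives the same grasp; the last joint's range is limited). The gripper opens to 93 mm and grips with 3 to 60 N. Pads are 15 mm wide; open, the fingers measure 128 mm over their backs; the gripper's body (75 mm by 188 mm) begins 65 mm behind the grasp point.
Start: joints at [-88.396, 14.817, 87.949, -0, 77.235, -11.62], TCP at [0.126, -0.535, 0.219] pointing down, gripper open.
Joint ranges: [-179.93, 179.93], [-52.35, 119.4], [10.71, 147.94], [-69.91, 249.91], [12.55, 155.21], [-178.61, 178.61]. Speed limits (degrees/s): [147.25, 147.25, 180, 180, 180, 180].

INTERFACE

Orientations are given as a 3x3 rotation matrix whose columns are the frame's x, y, z axes.
In Python, from plant import sensors, vision, job gives the robot as it stands.
- The arm moves only by the tool arm_command, never from a script. Its argument "moves" is a list of rows, each a list of 3 entries, a list of its own where there are three numbers: the gripper command: -1 is fully open, 1 is shut, values between are in proportion, then the shift along the world's x, y, z in cm, then the turn, a rotation vector about the world's x, y, z in rad. In form: [[claw, [dx, dy, dz], [wx, wy, wz]], ...]. A call has exactly 5 rows; each row shifts and turns the pose as measured when the row begins; what a row does not reach is not made up. A row lasts 1/8 s, in which the tool goes at most 62.5 mm and 10.7 degrees, less where a joint would pass 70% of its speed; a pose out of reach is approached as far as the arm can. A call with a gripper value outside its range is refused whole. The fingers move at their own pace and stop on an object; the grip force is fixed at half the most. Time passes only in rows, so rows that do not move let the fingers close, or fill a call up. It gives the time, the measured TCP pose, the force and the opening at its end, in the units of the state.
- sensors.sense(): the state, without advancing time (a new reading comes with each control period).
- vision.get_image(name): name is "scene" or "top"; returns the picture (420x560x3 uint8, red, green, blue); there is no depth.
- vision.camera_params(name): a dict with "K" (3x3 intrinsics, pixels), "k1" (the pictures are not rectified: a ray, as slopes to the right and down, at radius r is drawn at 1 + k1 r^2 times it, then the intrinsics apply), "extrinsics" (4x4, takes a point from camera to world coordinates). Camera axes: x right, y up, looking along -z (the intrinsics and any distortion apply to the point x, -y, -z); pixel columns grow to the right and rows downward; lengths in m; the calibration is good to about 2 mm. A picture is of the moment at which its call begins. camera_params takes no time and is no camera call.
- job.job_done(): hands the job in, once; it reports no verdict.
The state is a dict: "t": time; "joint_pos": joint angles; "qd": joint speeds; "joint_efforts": joint torques, N m; "position": TCP position; "tool_rot": TCP orientation; "contact_force": force on the tool from outside, world axes, zero at the start; "moment": the same for the moment, N m; "opening": finger opening in m.
Only numpy, scipy, OpenCV 4.12 (cv2) and the standard library are available. Lean on these libraries where they do the work, as an engineer would, in place of code of your own. Each camera call takes 0.05 s, during which the arm holds its last target.

TASK

Pack the wood-oil kit into its plywood tray: the amber-lidded oil tin standing in the round recess, the white fleece roller sleeve lying in its cradle, the masking tape flat on its peg and the cork sanding block flat in the rectangular recess, each fully down in its place. Keep the oil tin upright throughout. Leave the blue-lidded tin and the yellow foam sleeve where they are: they belong to the lacquer set.

Things in the scene. Friction and masses are not known exactly. Their poses are not given: they have to be found in the camera images.
- oil_tin_mid (a point): round tin of wood oil with an AMBER-ORANGE lid and label band, 62 mm diameter, 64 mm tall, standing; point at its centre, 32 mm above its underside; z up
- fleece_sleeve_mid (a point): WHITE fleece mini roller sleeve, a cylinder 36 mm diameter, 100 mm long, lying flat; point at its centre, 18 mm above the surface it lies on; its length runs along the point's y
- tape_mid (a point): roll of beige masking tape lying flat, 60 mm outer diameter, 30 mm tall, with a 26 mm hole through it; point at its centre, 15 mm above its underside; z along the hole
- cork_block_mid (a point): cork sanding block 58 (x) x 100 (y) x 40 mm tall; point at its centre, 20 mm above its underside
- lacquer_tin_mid (a point): look-alike to leave alone: the same tin (62 mm diameter, 64 mm tall) with a BLUE lid and band, of the lacquer set; point at its centre
- foam_sleeve_mid (a point): look-alike to leave alone: YELLOW foam roller sleeve of the lacquer set (36 mm diameter, 100 mm long, along the point's y); point at its centre
- well_floor (a point): place of the oil tin: a wooden module 96 x 124 x 16 mm dropped into the kit tray, long side along its y, with a round, dark-lined recess 74 mm wide, 10 mm deep; fixed. Point at the centre of the recess floor, on which the tin rests (14 mm above the table), z up. The fixed tray is 214 x 270 mm, rim 30 mm above the table; its modules lie two by two, in any order, at 98 mm (x) and 126 mm (y) pitch
- cradle_floor (a point): place of the roller sleeve: a wooden module 96 x 124 x 28 mm dropped into the kit tray, long side along its y, with two dark U-shaped saddles 72 mm apart along y, 46 mm wide inside and end stops 112 mm apart; fixed. The sleeve lies in both saddles, along y. Point at the centre, level with the saddle bottoms (18 mm above the table); cheeks rise 18 mm above it; the 62 mm between the saddles is open to 4 mm below it
- peg_floor (a point): place of the tape: a wooden module 96 x 124 x 50 mm dropped into the kit tray, long side along its y, with an upright dark peg 12 mm thick with a cone top, on a round foot 50 mm wide; fixed. The tape lies on the foot with the peg through its hole. Point at the centre of the foot's top (22 mm above the table); the peg rises 36 mm above it
- pocket_floor (a point): place of the cork block: a wooden module 96 x 124 x 16 mm dropped into the kit tray, long side along its y, with a rectangular, dark-lined recess 70 (x) x 112 (y) mm, 10 mm deep; fixed. Point at the centre of the recess floor (on which the block rests; 14 mm above the table)
Things that resemble listed ones, but are neither listed nor needed, are in the scene too. What is meant by the part that bears cork_block_mid is not turquoise, and is the larger of those in its own colour.

How it is judged (in metres and radians):
At the end, for the whole second after the job is handed in: Each of the four rests fully down and still in its own module: centre within 12 mm of the module's centre from above, height -5 to +4 mm of resting, tin, tape and block level within 7 degrees, sleeve and block along the module within 11 degrees (horizontal distance between oil_tin_mid and well_floor below 0.012 m and z of oil_tin_mid in the frame of well_floor between 0.027 and 0.036 m and linear speed of each of oil_tin, fleece_sleeve, tape, cork_block below 0.02 m/s and angular speed of each of oil_tin, fleece_sleeve, tape, cork_block below 0.3 rad/s and angle between each of oil_tin_mid, tape_mid, cork_block_mid's own z axis and vertical below 0.12 rad and horizontal distance between fleece_sleeve_mid and cradle_floor below 0.012 m and z of fleece_sleeve_mid in the frame of cradle_floor between 0.013 and 0.022 m and angle between the y axis of fleece_sleeve_mid and the y axis of cradle_floor, either way round below 0.2 rad and horizontal distance between tape_mid and peg_floor below 0.012 m and z of tape_mid in the frame of peg_floor between 0.01 and 0.019 m and horizontal distance between cork_block_mid and pocket_floor below 0.012 m and z of cork_block_mid in the frame of pocket_floor between 0.015 and 0.024 m and angle between the y axis of cork_block_mid and the y axis of pocket_floor, either way round below 0.2 rad); the robot touches nothing.
It fails at once if the oil tin is tipped by more than 35 degrees (angle between oil_tin_mid's own z axis and vertical above 0.6 rad).
It fails at once if the blue-lidded lacquer tin is moved more than 25 mm (distance of lacquer_tin_mid from where it was at the start of the episode above 0.025 m).
It fails at once if the yellow foam sleeve is moved more than 25 mm (distance of foam_sleeve_mid from where it was at the start of the episode above 0.025 m).
It also fails if it takes over 120 s, if anything falls off the work surface, if the arm or the gripper's body presses on something with over 40 N, if the wrist force passes 120 N, or if a joint passes its speed limit or range.

## Working session

There is one attempt and no reset: what is moved stays moved. The work goes in short steps, Python scripts to look and compute and a tool call to move; the robot and the scene stay as the last step left them, time stands still between calls to the robot, and variables do not carry over. Pictures are saved under pics/ and viewed, and the job is handed in when it is done.

Besides the shell and the picture viewer there is one more tool, called after "Emit:" as a command line: name --argument value ..., lists and objects as JSON in quotes. arm_command: Moves the arm, as the interface text tells. Its arguments: {"type":"object","properties":{"moves":{"type":"array"}},"required":["moves"]}

```bash
ls; mkdir -p pics
python3 - <<'E'
from plant import sensors, vision, job
import cv2
for n in("scene","top"):
    im=vision.get_image(n); cv2.imwrite(f"pics/{n}0.png",im[:,:,::-1]); p=vision.camera_params(n); print(n,p)
print(sensors.sense())
E
```

```text
pics
scene {'K': array([[420.16747549,   0.        , 284.95728818],
       [  0.        , 420.16747549, 209.16834288],
       [  0.        ,   0.        ,   1.        ]]), 'k1': -0.05879318864827677, 'extrinsics': array([[-0.31214641, -0.51545819,  0.79803977,  1.30480278],
       [ 0.94993876, -0.15744888,  0.26986332,  0.15605934],
       [-0.01345279,  0.84232577,  0.53880081,  0.60761108],
       [ 0.        ,  0.        ,  0.        ,  1.        ]])}
top {'K': array([[520.62782487,   0.        , 272.81144517],
       [  0.        , 520.62782487, 211.84446483],
       [  0.        ,   0.        ,   1.        ]]), 'k1': 0.015024651195744417, 'extrinsics': array([[ 0.0116834 ,  0.99880326, -0.04749256,  0.38309519],
       [-0.9999234 ,  0.01186414,  0.0035255 , -0.09282255],
       [ 0.00408474,  0.04744774,  0.99886537,  1.53430341],
       [ 0.        ,  0.        ,  0.        ,  1.        ]])}
{'t': 0.1, 'joint_pos': array([-8.83954097e+01,  1.48540600e+01,  8.80045270e+01, -7.42633025e-04,
        7.72357135e+01, -1.16195596e+01]), 'qd': array([-0.08751276, -0.1526179 , -0.22501801,  0.0503116 , -0.05605354,
        0.07755954]), 'joint_efforts': array([ 2.04388998e-03, -4.38211477e+01, -2.84644872e+01,  7.20281107e-02,
        3.62679292e-02, -5.56889609e-05]), 'position': array([ 0.12582289, -0.53490251,  0.21791243]), 'tool_rot': array([[ 9.73481920e-01,  2.28763959e-01, -5.87228186e-05],
       [ 2.28763744e-01, -9.73480582e-01,  1.64485274e-03],
       [ 3.19117500e-04, -1.61466805e-03, -9.99998646e-01]]), 'contact_force': array([-0.21873129,  0.65350985, -0.09972053]), 'moment': array([-0.01886617,  0.00920766, -0.05096521]), 'opening': 0.09288602616829998}
```

View pics/scene0.png

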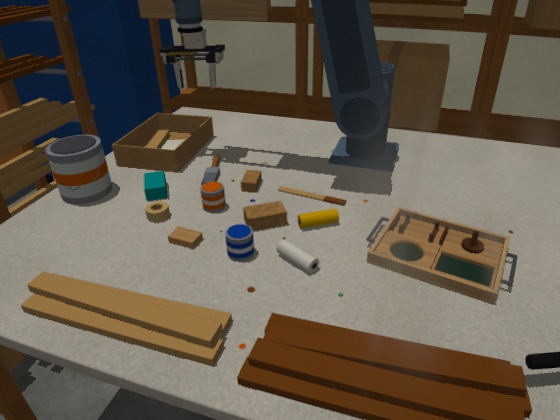

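View pics/top0.png

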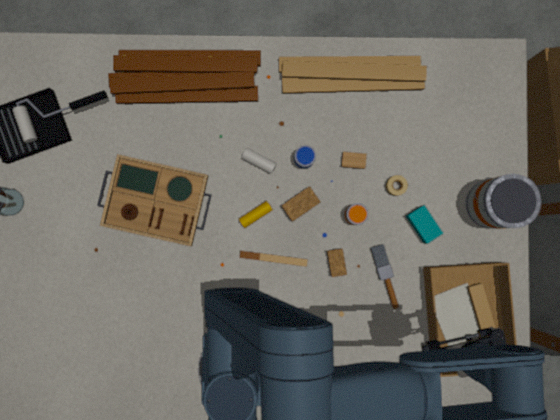

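```bash
cat > h.py <<'E'
import numpy as np,cv2
from plant import vision,sensors
def ray(n,uv):
    p=vision.camera_params(n);K=p['K'];k=p['k1']
    uv=np.atleast_2d(np.array(uv,float)); d=(uv-K[:2,2])/[K[0,0],K[1,1]]
    x=d.copy()
    for _ in range(20): x=d/(1+k*(x**2).sum(1,keepdims=True))
    E=p['extrinsics']; r=np.c_[x[:,0],-x[:,1],-np.ones(len(x))]@E[:3,:3].T
    return E[:3,3],r
def at(n,uv,z):
    o,r=ray(n,uv); return o+r*((z-o[2])/r[:,2])[:,None]
def proj(n,P):
    p=vision.camera_params(n);K=p['K'];k=p['k1'];E=p['extrinsics']
    c=(np.atleast_2d(P)-E[:3,3])@E[:3,:3]; x=np.c_[c[:,0]/-c[:,2],-c[:,1]/-c[:,2]]
    x=x*(1+k*(x**2).sum(1,keepdims=True)); return x*[K[0,0],K[1,1]]+K[:2,2]
def crop(im,x0,y0,x1,y1,s,name):
    c=cv2.resize(im[y0:y1,x0:x1],None,fx=s,fy=s,interpolation=cv2.INTER_CUBIC); cv2.imwrite('pics/'+name,c)
E
python3 - <<'E'
from h import *
im=cv2.imread('pics/top0.png')
crop(im,230,140,450,290,3.6,'c1.png')
crop(im,90,145,220,255,6,'c2.png')
im=cv2.imread('pics/scene0.png')
crop(im,130,140,350,290,3.6,'c3.png')
E
```

```text
(no output)
```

View pics/c1.png

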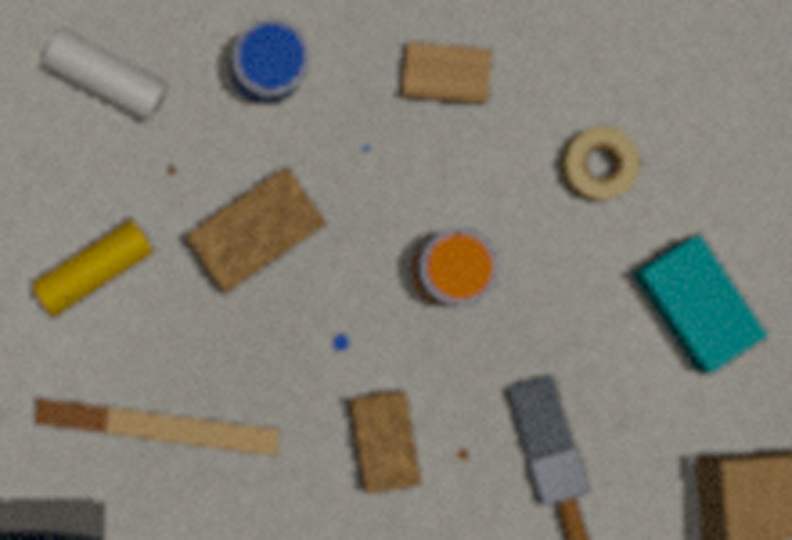

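View pics/c2.png

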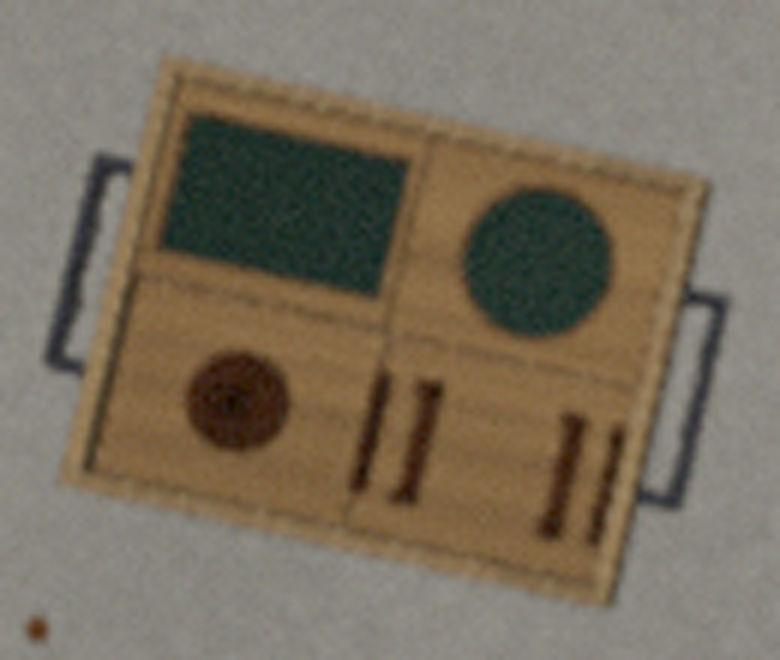

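View pics/c3.png

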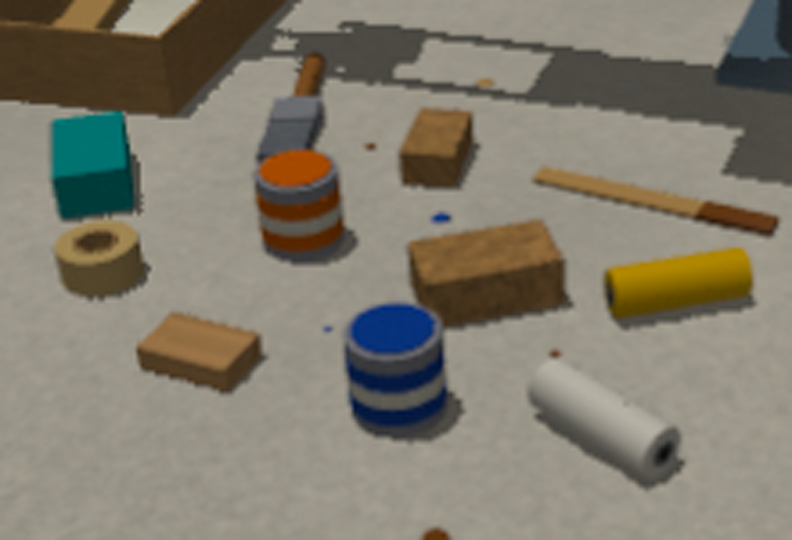

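Cork candidates in the top image are the large speckled block at (300,204), the small speckled block at (337,262), the thin brown wood piece at (353,160) and the turquoise block at (424,224). The large one at (300,204) fits: it isn't turquoise, it's the bigger of the two cork-coloured blocks, and the crop confirms this. The orange tin is at (357,214), the white sleeve at (259,160), the tape at (397,185). The tray is at (155,200): pocket upper left, well upper right, peg lower left, cradle lower right.

```bash
cat > meas.py <<'E'
from h import *
im=cv2.imread('pics/top0.png'); hsv=cv2.cvtColor(im,cv2.COLOR_BGR2HSV)
def P(cx,cy,s=3.6,x0=230,y0=140): return [(cx+.5)/s-.5+x0,(cy+.5)/s-.5+y0]
def seg(box,lo,hi):
    x0,y0,x1,y1=box; m=np.zeros(im.shape[:2],np.uint8); m[y0:y1,x0:x1]=cv2.inRange(hsv,lo,hi)[y0:y1,x0:x1]
    m=cv2.morphologyEx(m,cv2.MORPH_OPEN,np.ones((2,2)))
    n,l,s,c=cv2.connectedComponentsWithStats(m); i=1+s[1:,4].argmax()
    pts=np.argwhere(l==i)[:,::-1].astype(np.float32); return pts
def rep(name,pts,z):
    W=at('top',pts,z)[:,:2].astype(np.float32); c,s,a=cv2.minAreaRect(W*1000); 
    C=np.cov(W.T); w,v=np.linalg.eigh(C); 
    print(name,'mean',W.mean(0).round(4),'rect',np.round(c,1),np.round(s,1),round(a,1),'long axis deg',np.degrees(np.arctan2(v[1,1],v[0,1])).round(1)%180, len(pts))
rep('oil',seg((335,195,380,235),(5,150,120),(20,255,255)),.064)
rep('lac',seg((285,140,325,175),(100,150,80),(130,255,255)),.064)
rep('foam',seg((230,190,280,235),(18,150,60),(35,255,255)),.018)
rep('fleece',seg((235,140,282,178),(0,0,150),(180,40,255)),.02)
rep('tape',seg((380,170,415,202),(12,60,110),(35,255,255)),.030)
rep('cork',seg((275,180,325,225),(5,80,60),(25,255,255)),.04)
rep('small',seg((320,240,355,280),(5,80,60),(25,255,255)),.04)
E
python3 meas.py
python3 - <<'E'
from h import *
Q=lambda a,s=6,x0=90,y0=145:[((x+.5)/s-.5+x0,(y+.5)/s-.5+y0) for x,y in a]
# tray outer corners crop px (at z=.03)
c=at('top',Q([(168,58),(710,180),(608,606),(65,484)]),.03); print(c.round(4), np.linalg.norm(np.diff(c,axis=0),axis=1)); ctr=c.mean(0);print('centre',ctr)
e=c[1]-c[0]+c[2]-c[3]; th=np.degrees(np.arctan2(e[1],e[0])); print('ydir',th)
print('well',at('top',Q([(537,262)]),.022),'pocket', at('top',Q([((190+412+378+162)/4,(115+157+296+250)/4)]),.022),'foot',at('top',Q([(238,401)]),.022),'pegtip',at('top',Q([(232,403)]),.058))
print('cradle',at('top',Q([(488,460)]),.036))
yv=e/np.linalg.norm(e)*-1; yv[2]=0; xv=np.array([yv[1],-yv[0],0])
print('x',xv,'y',yv)
for n,a,b in(('pocket',1,1),('well',1,-1),('peg',-1,1),('cradle',-1,-1)): print(n,ctr+xv*.049*a+yv*.063*b)
E
```

```text
oil mean [ 0.448  -0.3394] rect [ 448.4 -338.9] [48.1 45.2] 0.2 long axis deg 52.0 236
lac mean [ 0.6128 -0.1903] rect [ 613.  -190.5] [45.8 45.5] 0.5 long axis deg 158.6 223
foam mean [ 0.4453 -0.0494] rect [445.6 -49.6] [31.6 97.9] 33.8 long axis deg 123.3 361
fleece mean [ 0.6047 -0.0576] rect [605.  -56.8] [94.5 16. ] 61.5 long axis deg 62.0 169
tape mean [ 0.5343 -0.4601] rect [ 534.  -460.2] [56.8 57.5] 63.9 long axis deg 172.5 254
cork mean [ 0.4766 -0.18  ] rect [ 476.8 -179.7] [56.2 99.7] 35.2 long axis deg 125.3 672
small mean [ 0.3091 -0.2843] rect [ 309.1 -284.2] [75.9 45.2] 10.3 long axis deg 11.099999999999994 419
[[0.6165 0.354  0.03  ]
 [0.5606 0.0913 0.03  ]
 [0.3545 0.1366 0.03  ]
 [0.4101 0.398  0.03  ]] [0.26851394 0.21096189 0.26717453]
centre [0.48540592 0.2449703  0.03      ]
ydir -102.00858863036238
well [[0.52050839 0.17543916 0.022     ]] pocket [[0.54698138 0.29775768 0.022     ]] foot [[0.45129484 0.3183866  0.022     ]] pegtip [[0.44869279 0.31139706 0.058     ]]
cradle [[0.42378827 0.19447293 0.036     ]]
x [ 0.97811642 -0.20805831  0.        ] y [0.20805831 0.97811642 0.        ]
pocket [0.5464413  0.29639678 0.03      ]
well [0.52022595 0.17315411 0.03      ]
peg [0.45058589 0.31678649 0.03      ]
cradle [0.42437054 0.19354382 0.03      ]
```

Run:
```python
from h import *
Q=lambda a,s=3.6,x0=230,y0=140:[((x+.5)/s-.5+x0,(y+.5)/s-.5+y0) for x,y in a]
print('tape',at('top',Q([(602,161),(601,163)]),[.03]).round(4),'oil',at('top',Q([(458,266)]),.064).round(4))
f=at('top',Q([(42,60),(66,30),(166,88),(143,119)]),.02);print('fleece',f.round(4),f.mean(0))
def draw(n,src,T,out,box,s):
    im=cv2.imread(src)
    x0,y0,x1,y1=box; c=cv2.resize(im[y0:y1,x0:x1],None,fx=s,fy=s,interpolation=cv2.INTER_CUBIC)
    for P in T:
        p=proj(n,P); p=((p-[x0,y0]+.5)*s-.5).astype(np.int32); cv2.polylines(c,[p],True,(255,0,255),1)
    cv2.imwrite('pics/'+out,c)
t=np.linspace(0,2*np.pi,40)
circ=lambda x,y,r,z:np.c_[x+r*np.cos(t),y+r*np.sin(t),0*t+z]
def rect(x,y,a,b,ang,z):
    u=np.array([np.cos(np.radians(ang)),np.sin(np.radians(ang))]);v=np.array([-u[1],u[0]])
    return np.array([[*(np.array([x,y])+i*a/2*u+j*b/2*v),z] for i,j in((1,1),(1,-1),(-1,-1),(-1,1))])
T=[circ(.448,-.3395,.031,.064),circ(.448,-.3395,.031,0),circ(.5345,-.461,.03,.03),circ(.5345,-.461,.03,0),rect(.4767,-.18,.1,.058,125.3,.04),rect(.4767,-.18,.1,.058,125.3,0),rect(.606,-.0575,.1,.036,62,.018)]
yv=np.array([.208,.978]);xv=np.array([.978,-.208]);c=np.array([.4854,.2450])
M={n:c+xv*.049*a+yv*.063*b for n,a,b in(('pocket',1,1),('well',1,-1),('peg',-1,1),('cradle',-1,-1))}
R=[rect(*c,.27,.214,78,.03),circ(*M['well'],.037,.024),rect(*M['pocket'],.112,.07,78,.024),circ(*M['peg'],.025,.022),circ(*M['peg'],.006,.05),rect(*M['cradle'],.072,.046,78,.036)]
draw('scene','pics/scene0.png',T,'d1.png',(130,150,340,290),3.6);draw('top','pics/top0.png',T,'d2.png',(230,140,430,290),3.6)
draw('scene','pics/scene0.png',R,'d3.png',(360,200,520,300),4.5);draw('top','pics/top0.png',R,'d4.png',(90,145,220,255),4.5)
a=[cv2.imread(f'pics/d{i}.png') for i in(1,2,3,4)]
for k,(p,q) in enumerate(((a[0],a[1]),(a[2],a[3]))):
    w=min(p.shape[1],q.shape[1])if 0 else max(p.shape[1],q.shape[1]); p,q=[cv2.copyMakeBorder(i,0,0,0,w-i.shape[1],0) for i in(p,q)]
    o=np.vstack([p,q]); f=min(1,800/o.shape[1]) if 0 else 1
    cv2.imwrite(f'pics/e{k}.png',o[:, :800])
```

```text
tape [[ 0.5387 -0.4569  0.03  ]
 [ 0.5371 -0.4561  0.03  ]] oil [[ 0.4511 -0.3357  0.064 ]]
fleece [[ 0.6166 -0.0041  0.02  ]
 [ 0.6414 -0.0233  0.02  ]
 [ 0.595  -0.1051  0.02  ]
 [ 0.5695 -0.0867  0.02  ]] [ 0.60564425 -0.05481135  0.02      ]
```

View pics/d1.png

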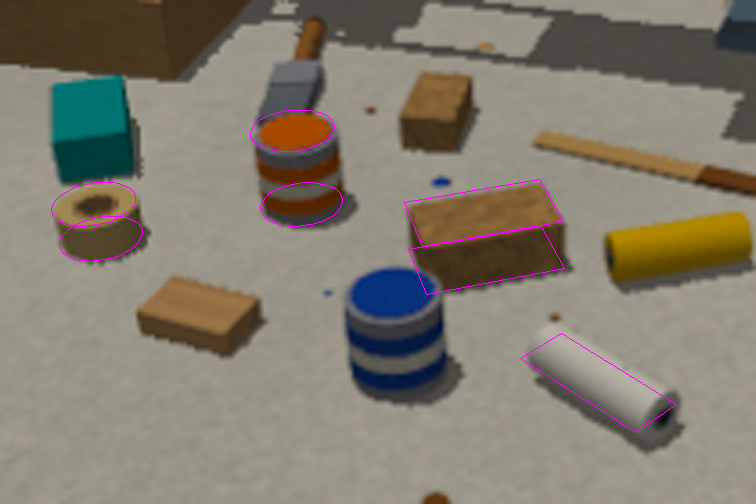

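View pics/d2.png

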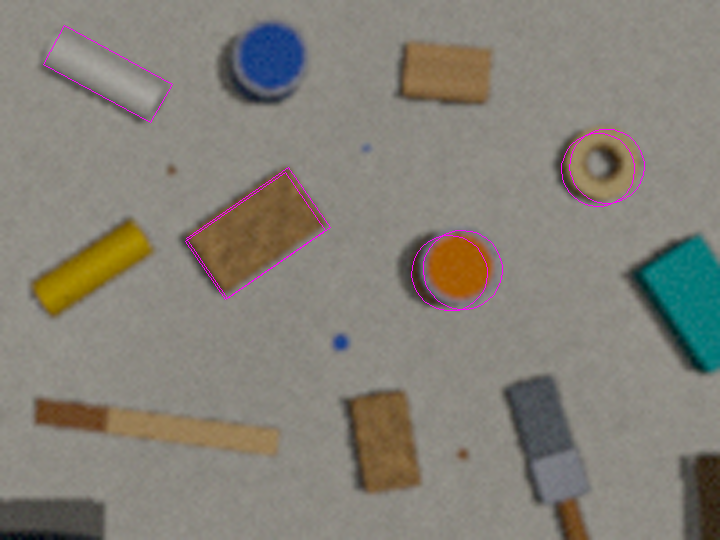

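View pics/d3.png

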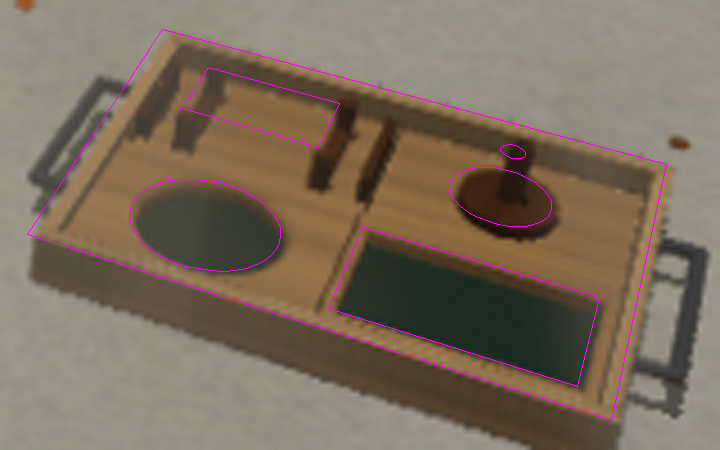

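View pics/d4.png

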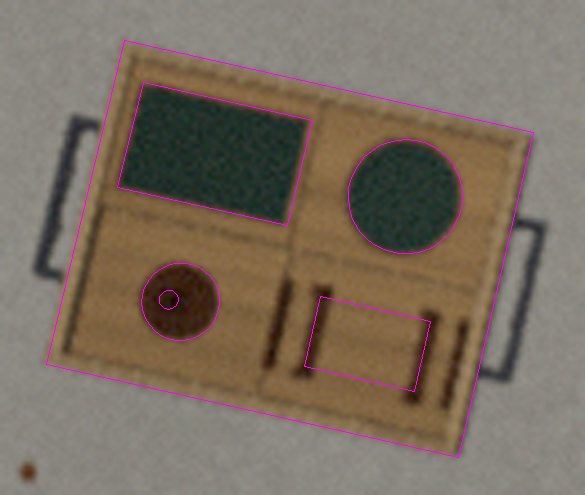

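Emit:
arm_command --moves '[[-1,[4.6,0.9,0],[0,0,0.14]],[-1,[4.6,0.9,0],[0,0,0.14]],[-1,[4.6,0.9,0],[0,0,0.14]],[-1,[4.6,0.9,0],[0,0,0.14]],[-1,[4.6,0.9,0],[0,0,0.14]]]'

```text
t: 0.72
position: [0.3581, -0.4885, 0.2155]
tool_rot: [[0.586, 0.81, -0.004], [0.811, -0.586, 0.004], [0.001, -0.006, -1.0]]
contact_force: [-0.1, 0.5, -0.4]
opening: 0.0931
```

Emit:
arm_command --moves '[[-1,[4.5,0.8,0],[0,0,0.14]],[-1,[4.5,0.8,0],[0,0,0.14]],[-1,[4.5,0.8,-3],[0,0,0.13]],[-1,[4.4,0.8,-3],[0,0,0]],[-1,[0,0,-3],[0,0,0]]]'

```text
t: 1.35
position: [0.547, -0.4536, 0.1233]
tool_rot: [[0.195, 0.981, -0.003], [0.981, -0.195, -0.0], [-0.001, -0.003, -1.0]]
contact_force: [-0.3, -0.3, -0.4]
opening: 0.0929
```

Emit:
arm_command --moves '[[-1,[-1.0,-0.3,-3],[0,0,-0.01]],[-1,[0,0,-3],[0,0,0]],[-1,[0,0,-2],[0,0,0]],[-1,[0,0,0],[0,0,0]],[-1,[0,0,0],[0,0,0]]]'

```text
t: 1.98
position: [0.5355, -0.4527, 0.0345]
tool_rot: [[0.202, 0.979, -0.01], [0.979, -0.202, 0.008], [0.005, -0.012, -1.0]]
contact_force: [1.3, -0.1, 0.2]
opening: 0.0929
```

Emit:
arm_command --moves '[[-1,[0.1,-0.4,-1.0],[-0.008,-0.01,0]],[-1,[0,0,-1.3],[0,0,0]],[-1,[0,0,0],[0,0,0]],[0.2,[0,0,0],[0,0,0]],[0.5,[0,0,0],[0,0,0]]]'

```text
t: 2.6
position: [0.5376, -0.4583, 0.0127]
tool_rot: [[0.202, 0.979, 0.003], [0.979, -0.202, -0.004], [-0.003, 0.004, -1.0]]
contact_force: [0.4, 0.3, 0.6]
opening: 0.0775
```

Emit:
arm_command --moves '[[1,[0,0,0],[0,0,0]],[1,[0,0,0],[0,0,0]],[1,[0,0,0],[0,0,0]],[1,[0,0,0],[0,0,0]],[1,[0,0,0],[0,0,0]]]'

```text
t: 3.22
position: [0.5378, -0.4583, 0.0131]
tool_rot: [[0.202, 0.979, 0.003], [0.979, -0.202, -0.005], [-0.004, 0.004, -1.0]]
contact_force: [0.4, 0.5, -0.3]
opening: 0.06
```

Emit:
arm_command --moves '[[1,[0,0,2],[0,0,0]],[1,[0,0,4],[0,0,0]],[1,[0,0,4],[0,0,0]],[1,[0,2,4],[0,0,0]],[1,[-0.3,4,2],[0,0,0]]]'

```text
t: 3.85
position: [0.5336, -0.3991, 0.181]
tool_rot: [[0.206, 0.979, 0.004], [0.979, -0.206, -0.005], [-0.004, 0.005, -1.0]]
contact_force: [0.8, -0.1, -0.7]
opening: 0.06
```

Emit:
arm_command --moves '[[1,[-0.5,5,0],[0,0,0]],[1,[-0.5,5,0],[0,0,0]],[1,[-0.5,5,0],[0,0,0]],[1,[-0.5,5,0],[0,0,0]],[1,[-0.5,5,0],[0,0,0]]]'

```text
t: 4.47
position: [0.5096, -0.1447, 0.1932]
tool_rot: [[0.209, 0.978, 0.019], [0.978, -0.208, -0.016], [-0.011, 0.021, -1.0]]
contact_force: [-0.2, 0.6, -0.8]
opening: 0.06
```

Emit:
arm_command --moves '[[1,[-0.5,5,0],[0,0,0]],[1,[-0.5,5,0],[0,0,0]],[1,[-0.5,5,0],[0,0,0]],[1,[-0.5,5,0],[0,0,0]],[1,[-0.5,5,0],[0,0,0]]]'

```text
t: 5.1
position: [0.4845, 0.113, 0.2023]
tool_rot: [[0.21, 0.977, 0.032], [0.978, -0.209, -0.018], [-0.01, 0.035, -0.999]]
contact_force: [0.6, -0.1, -1.1]
opening: 0.0603
```

Emit:
arm_command --moves '[[1,[-0.9,5,0],[0.018,0.032,0]],[1,[-0.9,5,0],[0,0,0]],[1,[-0.9,5,0],[0,0,0]],[1,[-0.6,4.5,-1.5],[0,0,0]],[1,[0,0,-1.5],[0,0,0]]]'

```text
t: 5.72
position: [0.4512, 0.3186, 0.182]
tool_rot: [[0.205, 0.979, 0.014], [0.979, -0.205, 0.006], [0.009, 0.013, -1.0]]
contact_force: [0.1, -0.8, -0.7]
opening: 0.0601
```

Emit:
arm_command --moves '[[1,[0,0,-3],[0,0,0]],[1,[0,0,-3],[0,0,0]],[1,[0,0,-1],[0,0,0]],[1,[0,0,0],[0,0,0]],[1,[0,0,0],[0,0,0]]]'

```text
t: 6.35
position: [0.4531, 0.3167, 0.1146]
tool_rot: [[0.205, 0.979, 0.02], [0.979, -0.205, 0.007], [0.011, 0.018, -1.0]]
contact_force: [-0.4, 0.2, 0.0]
opening: 0.0599
```

Emit:
arm_command --moves '[[1,[-0.2,0.1,-2],[-0.007,0.02,0]],[1,[0,0,-1.2],[0,0,0]],[1,[0,0,0],[0,0,0]],[1,[0,0,0],[0,0,0]],[1,[0,0,0],[0,0,0]]]'

```text
t: 6.98
position: [0.452, 0.318, 0.0818]
tool_rot: [[0.205, 0.979, 0.001], [0.979, -0.205, 0.001], [0.001, 0.001, -1.0]]
contact_force: [-0.6, 0.4, -0.2]
opening: 0.0599
```

Run:
```python
from h import *
im=vision.get_image('scene')[:,:,::-1]; crop(im,350,150,530,300,4.4,'s1.png'); s=sensors.sense();print(s['position'],s['tool_rot'])
```

```text
[0.45211831 0.31801985 0.08194533] [[ 2.05318394e-01  9.78694501e-01  1.19646301e-03]
 [ 9.78694845e-01 -2.05319247e-01  6.38814688e-04]
 [ 8.70861306e-04  1.03981177e-03 -9.99999080e-01]]
```

View pics/s1.png

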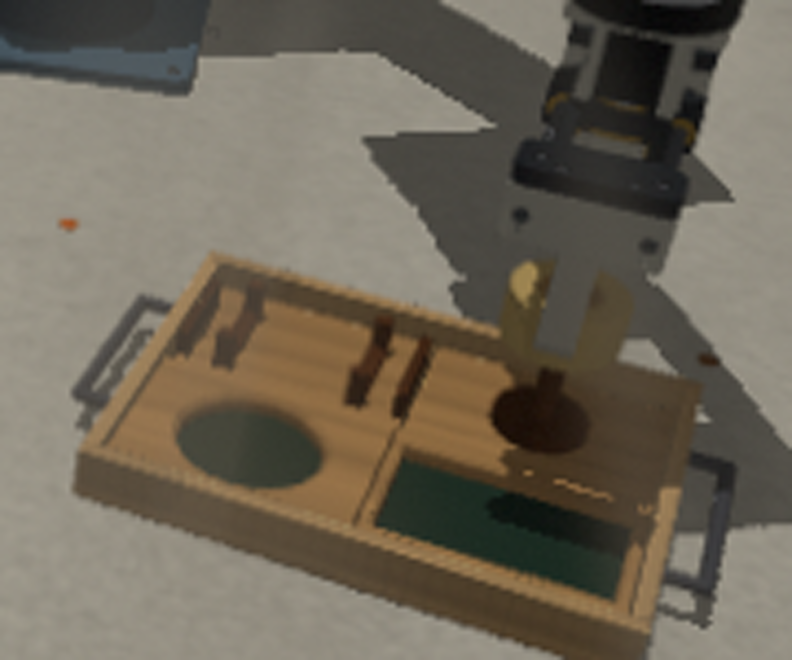

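The tape (crop pixel 565,320) hangs above the peg (552,375) and is well centred, so I'm lowering it.

Emit:
arm_command --moves '[[1,[-0.1,0,-1.2],[0,0,0]],[1,[0,0,-1.2],[0,0,0]],[1,[0,0,-1.0],[0,0,0]],[1,[0,0,-0.6],[0,0,0]],[1,[0,0,0],[0,0,0]]]'

```text
t: 7.65
position: [0.4506, 0.3179, 0.0387]
tool_rot: [[0.205, 0.979, 0.001], [0.979, -0.205, 0.0], [0.0, 0.0, -1.0]]
contact_force: [0.0, 0.2, -0.0]
opening: 0.0602
```

Emit:
arm_command --moves '[[1,[0,0,-0.3],[0,0,0]],[1,[0,0,0],[0,0,0]],[0,[0,0,0],[0,0,0]],[-0.6,[0,0,0],[0,0,0]],[-0.6,[0,0,0],[0,0,0]]]'

```text
t: 8.28
position: [0.4516, 0.3183, 0.0367]
tool_rot: [[0.205, 0.979, 0.003], [0.979, -0.205, 0.001], [0.002, 0.003, -1.0]]
contact_force: [-0.6, 0.3, -0.1]
opening: 0.073
```

Emit:
arm_command --moves '[[-0.6,[0,0,0],[0,0,0]],[-0.6,[0,0,1],[0,0,0]],[-0.6,[0,0,4],[0,0,0]],[-0.6,[0,0,5],[0,0,0]],[-1,[0,-2,4],[0,0,0]]]'

```text
t: 8.9
position: [0.4491, 0.2977, 0.1792]
tool_rot: [[0.204, 0.979, -0.003], [0.979, -0.204, -0.001], [-0.002, -0.003, -1.0]]
contact_force: [0.4, -0.4, 0.2]
opening: 0.0806
```

Emit:
arm_command --moves '[[-1,[0,-5,0.5],[0,0,0]],[-1,[0,-5,0],[0,0,0]],[-1,[0,-5,0],[0,0,0]],[-1,[0,-5,0],[0,0,0]],[-1,[0,-5,0],[0,0,0]]]'

```text
t: 9.52
position: [0.4518, 0.0437, 0.1937]
tool_rot: [[0.198, 0.98, 0.014], [0.98, -0.198, 0.002], [0.005, 0.013, -1.0]]
contact_force: [0.5, 0.5, 0.6]
opening: 0.093
```

Emit:
arm_command --moves '[[-1,[0,-5,0],[0,0,0]],[-1,[0,-5,0],[0,0,0]],[-1,[0,-5,0],[0,0,0]],[-1,[0,-5,0],[0,0,0]],[-1,[0,-5,0],[0,0,0]]]'

```text
t: 10.15
position: [0.4512, -0.2148, 0.1987]
tool_rot: [[0.198, 0.98, 0.021], [0.98, -0.198, -0.001], [0.003, 0.021, -1.0]]
contact_force: [0.5, -0.2, 0.4]
opening: 0.0934
```

Run:
```python
from h import *
im=vision.get_image('scene')[:,:,::-1]; crop(im,350,180,530,300,4.4,'s2.png'); s=sensors.sense();print(s['position'],s['tool_rot'])
```

```text
[ 0.45161919 -0.22116963  0.19883037] [[ 0.20034389  0.97948499  0.02171346]
 [ 0.97972382 -0.20025159 -0.00636704]
 [-0.00188827  0.02254879 -0.99974396]]
```

View pics/s2.png

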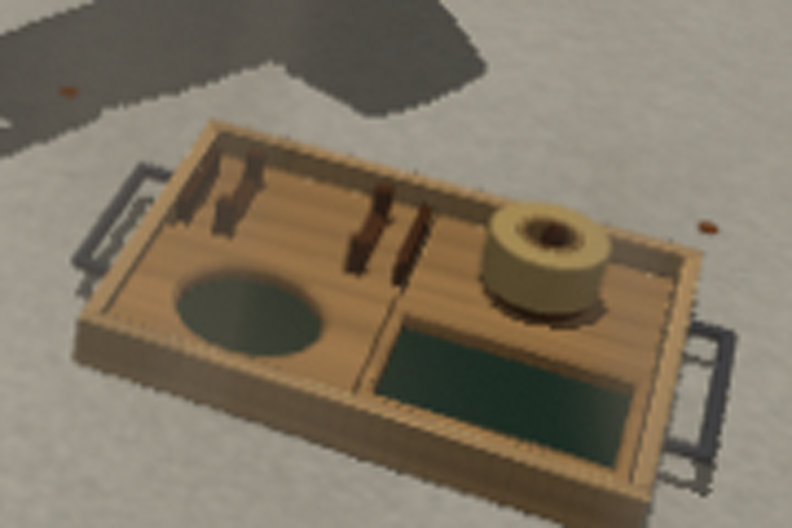

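The tape is flat on its foot with the peg (552,232) through the hole. Next is the oil tin.

Emit:
arm_command --moves '[[-1,[0,-4,0],[0.006,0.022,0]],[-1,[0,-4,-1],[0,0,0]],[-1,[0,-3.3,-3],[0,0,0]],[-1,[0,0,-3],[0,0,0]],[-1,[0,0,-1.5],[0,0,0]]]'

```text
t: 10.82
position: [0.4522, -0.3412, 0.1169]
tool_rot: [[0.204, 0.979, 0.005], [0.979, -0.204, -0.006], [-0.005, 0.007, -1.0]]
contact_force: [-0.9, -0.8, 0.9]
opening: 0.0929
```

Emit:
arm_command --moves '[[-1,[0,0,0],[0,0,0]],[-1,[0,0,0],[0,0,0]],[-1,[0,0,0],[0,0,0]],[-1,[0,0,0],[0,0,0]],[-1,[0,0,0],[0,0,0]]]'

```text
t: 11.45
position: [0.4538, -0.3407, 0.1204]
tool_rot: [[0.202, 0.979, 0.008], [0.979, -0.202, -0.01], [-0.008, 0.01, -1.0]]
contact_force: [-0.1, -0.6, -0.6]
opening: 0.0929
```

Emit:
arm_command --moves '[[-1,[-0.3,0.5,-1.5],[0.01,0.008,0]],[-1,[0,0,-1.5],[0,0,0]],[-1,[0,0,-2],[0,0,0]],[-1,[0,0,-2],[0,0,0]],[-1,[0,0,-0.8],[0,0,0]]]'

```text
t: 12.08
position: [0.4495, -0.3341, 0.0364]
tool_rot: [[0.202, 0.979, -0.002], [0.979, -0.202, 0.003], [0.003, -0.002, -1.0]]
contact_force: [1.0, -0.9, 0.9]
opening: 0.0928
```

Emit:
arm_command --moves '[[-1,[0,0,-0.3],[0,0,0]],[-1,[0,0,0],[0,0,0]],[0,[0,0,0],[0,0,0]],[0.2,[0,0,0],[0,0,0]],[0.5,[0,0,0],[0,0,0]]]'

```text
t: 12.7
position: [0.45, -0.3347, 0.0339]
tool_rot: [[0.202, 0.979, -0.001], [0.979, -0.202, 0.002], [0.002, -0.001, -1.0]]
contact_force: [0.7, 0.1, -0.1]
opening: 0.0676
```

Emit:
arm_command --moves '[[1,[0,0,0],[0,0,0]],[1,[0,0,0],[0,0,0]],[1,[0,0,0],[0,0,0]],[1,[0,0,0],[0,0,0]],[1,[0,0,0],[0,0,0]]]'

```text
t: 13.32
position: [0.4501, -0.3348, 0.0341]
tool_rot: [[0.202, 0.979, -0.001], [0.979, -0.202, 0.002], [0.001, -0.001, -1.0]]
contact_force: [-0.1, -0.2, -0.4]
opening: 0.0616
```

Emit:
arm_command --moves '[[1,[0,0,1.5],[0,0,0]],[1,[0,0,3],[0,0,0]],[1,[0,0,4],[0,0,0]],[1,[0,1,4],[0,0,0]],[1,[0.4,3,2],[0,0,0]]]'

```text
t: 13.95
position: [0.4519, -0.2937, 0.184]
tool_rot: [[0.205, 0.979, -0.004], [0.979, -0.205, 0.005], [0.004, -0.005, -1.0]]
contact_force: [0.8, 0.1, -2.7]
opening: 0.0615
```

Emit:
arm_command --moves '[[1,[0.7,4.5,0],[0,0,0]],[1,[0.7,4.5,0],[0,0,0]],[1,[0.7,4.5,0],[0,0,0]],[1,[0.7,4.5,0],[0,0,0]],[1,[0.7,4.5,0],[0,0,0]]]'

```text
t: 14.58
position: [0.4877, -0.0642, 0.1917]
tool_rot: [[0.209, 0.978, 0.004], [0.978, -0.209, -0.001], [0.0, 0.004, -1.0]]
contact_force: [-0.3, -0.4, -1.5]
opening: 0.0612
```

Emit:
arm_command --moves '[[1,[0.7,4.5,0],[0,0,0]],[1,[0.7,4.5,0],[0,0,0]],[1,[0.7,4.5,0],[0,0,0]],[1,[0.7,4,0],[0,0,0]],[1,[0.3,2,0],[0,0,0]]]'

```text
t: 15.2
position: [0.5179, 0.1394, 0.1965]
tool_rot: [[0.207, 0.978, 0.008], [0.978, -0.207, -0.001], [0.001, 0.008, -1.0]]
contact_force: [-0.0, -0.0, -2.7]
opening: 0.0611
```

Emit:
arm_command --moves '[[1,[0.2,2.5,0],[0,0.008,0]],[1,[0,0.8,-2.5],[0,0,0]],[1,[0,0,-3],[0,0,0]],[1,[0,0,-2],[0,0,0]],[1,[0,0,0],[0,0,0]]]'

```text
t: 15.82
position: [0.5192, 0.1764, 0.1243]
tool_rot: [[0.202, 0.979, 0.003], [0.979, -0.202, 0.0], [0.001, 0.003, -1.0]]
contact_force: [0.2, 0.4, -1.9]
opening: 0.0616
```

Emit:
arm_command --moves '[[1,[0,0,0],[0,0,0]],[1,[0,0,0],[0,0,0]],[1,[0,0,0],[0,0,0]],[1,[0,0,0],[0,0,0]],[1,[0,0,0],[0,0,0]]]'

```text
t: 16.45
position: [0.5213, 0.1764, 0.1285]
tool_rot: [[0.203, 0.979, 0.009], [0.979, -0.203, 0.001], [0.003, 0.009, -1.0]]
contact_force: [-0.2, -0.0, -1.7]
opening: 0.0616
```

Emit:
arm_command --moves '[[1,[0,-0.2,-1.5],[0,0.009,0]],[1,[0,0,-2],[0,0,0]],[1,[0,0,-2],[0,0,0]],[1,[0,0,-0.5],[0,0,0]],[1,[0,0,0],[0,0,0]]]'

```text
t: 17.08
position: [0.5204, 0.1737, 0.0638]
tool_rot: [[0.203, 0.979, -0.003], [0.979, -0.203, 0.0], [-0.0, -0.003, -1.0]]
contact_force: [0.3, 0.0, -2.7]
opening: 0.0612
```

Run:
```python
from h import *
im=vision.get_image('scene')[:,:,::-1]; crop(im,350,150,530,300,4.4,'s3.png'); s=sensors.sense();print(s['position'],s['tool_rot'])
```

```text
[0.52052702 0.17369049 0.0640796 ] [[ 2.03033210e-01  9.79167366e-01 -2.96388495e-03]
 [ 9.79171843e-01 -2.03032694e-01  4.77148977e-04]
 [-1.34556840e-04 -2.99902978e-03 -9.99995494e-01]]
```

View pics/s3.png

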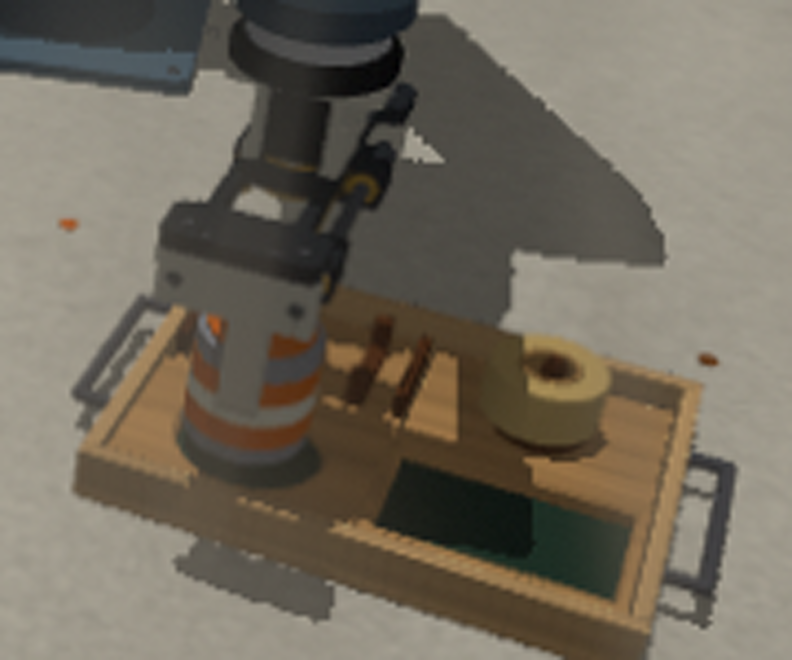

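The tin hangs over the well (crop pixel 248,445) and is centred within a couple of mm, so I'm lowering it.

Emit:
arm_command --moves '[[1,[0,0.1,-0.6],[0,0,0]],[1,[0,0,-0.6],[0,0,0]],[1,[0,0,-0.4],[0,0,0]],[1,[0,0,0],[0,0,0]],[1,[0,0,0],[0,0,0]]]'

```text
t: 17.75
position: [0.5218, 0.175, 0.0486]
tool_rot: [[0.203, 0.979, 0.0], [0.979, -0.203, 0.001], [0.001, 0.0, -1.0]]
contact_force: [-0.9, 0.0, -2.5]
opening: 0.0616
```

Emit:
arm_command --moves '[[1,[0,0,-0.1],[0,0,0]],[1,[0,0,0],[0,0,0]],[-0.4,[0,0,0],[0,0,0]],[-0.6,[0,0,0],[0,0,0]],[-0.7,[0,0,0],[0,0,0]]]'

```text
t: 18.38
position: [0.5229, 0.1751, 0.0489]
tool_rot: [[0.203, 0.979, 0.003], [0.979, -0.203, 0.001], [0.002, 0.003, -1.0]]
contact_force: [0.3, -0.6, -0.2]
opening: 0.0777
```

Emit:
arm_command --moves '[[-0.7,[0,0,0],[0,0,0]],[-0.7,[0,0,1],[0,0,0]],[-0.7,[0,0,3],[0,0,0]],[-0.7,[0,0,5],[0,0,0]],[-0.7,[0,0,5],[0,0,0]]]'

```text
t: 19.0
position: [0.5196, 0.1746, 0.1902]
tool_rot: [[0.203, 0.979, -0.006], [0.979, -0.203, 0.0], [-0.001, -0.006, -1.0]]
contact_force: [0.4, 0.6, -0.2]
opening: 0.0793
```

Emit:
arm_command --moves '[[-0.7,[1.6,-4.5,0],[0,0,-0.07]],[-0.7,[1.8,-4.7,0],[0,0,-0.07]],[-0.7,[1.8,-4.7,0],[0,0,-0.07]],[-0.7,[1.8,-4.7,-1],[0,0,-0.07]],[-0.7,[1.2,-3.5,-2],[0,0,0]]]'

```text
t: 19.62
position: [0.6077, -0.0497, 0.1726]
tool_rot: [[0.468, 0.884, 0.016], [0.884, -0.468, -0.001], [0.006, 0.015, -1.0]]
contact_force: [-0.2, -0.4, 0.3]
opening: 0.0791
```

Emit:
arm_command --moves '[[-0.7,[0,0,-3],[0,0,0]],[-0.7,[0,0,-3],[0,0,0]],[-0.7,[0,0,-1],[0,0,0]],[-0.7,[0,0,0],[0,0,0]],[-0.7,[0,0,0],[0,0,0]]]'

```text
t: 20.25
position: [0.6094, -0.054, 0.1038]
tool_rot: [[0.472, 0.881, 0.019], [0.881, -0.472, -0.003], [0.007, 0.018, -1.0]]
contact_force: [-0.3, -0.0, -0.2]
opening: 0.0792
```

Run:
```python
from h import *
for n,b in(('scene',(350,180,530,300)),('top',(90,130,310,255))):
    im=vision.get_image(n)[:,:,::-1]; crop(im,*b,3.6,'s4%s.png'%n); cv2.imwrite('pics/f4%s.png'%n,im)
s=sensors.sense();print(s['position'],s['tool_rot'])
```

```text
[ 0.60951904 -0.05402018  0.10389314] [[ 0.47229126  0.88122253  0.01969312]
 [ 0.88141765 -0.47232795 -0.00303767]
 [ 0.00662475  0.01879253 -0.99980146]]
```

View pics/s4top.png

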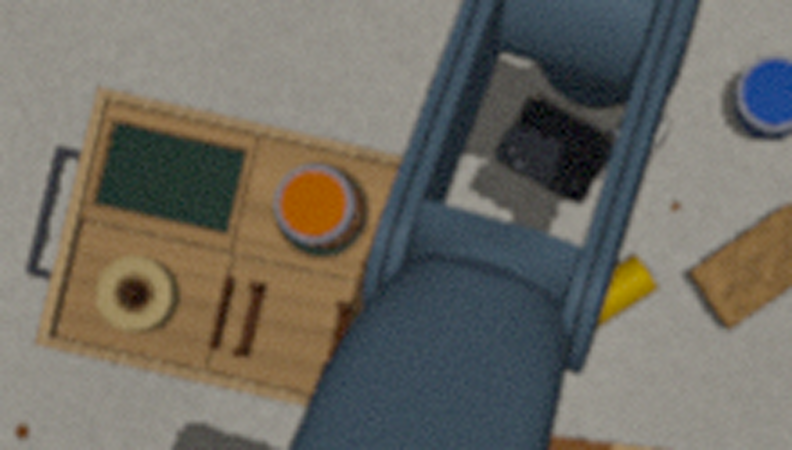

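View pics/f4scene.png

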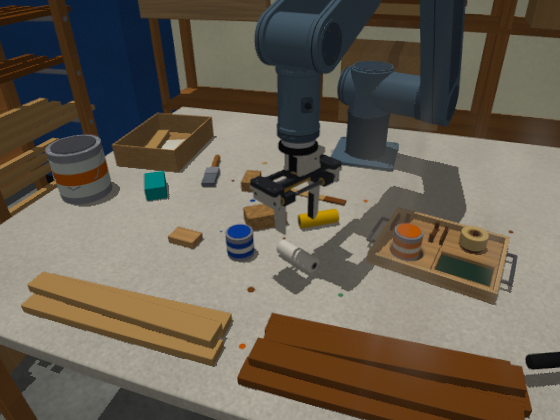

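The tin stands in the well (top crop 315,207) and the tape is on its peg (135,293). I'm going down onto the white sleeve.

Emit:
arm_command --moves '[[-0.7,[-0.4,-0.1,-2],[0.003,0.02,0]],[-0.7,[0,0,-2],[0,0,0]],[-0.7,[0,0,-2],[0,0,0]],[-0.7,[0,0,0],[0,0,0]],[-0.7,[0,0,0],[0,0,0]]]'

```text
t: 20.98
position: [0.605, -0.0548, 0.0411]
tool_rot: [[0.472, 0.882, -0.002], [0.882, -0.472, -0.0], [-0.001, -0.002, -1.0]]
contact_force: [-0.1, -0.0, 0.1]
opening: 0.079
```

Emit:
arm_command --moves '[[-0.7,[0,0,-1.4],[0,0,0]],[-0.7,[0,0,-1.4],[0,0,0]],[-0.7,[0,0,-0.2],[0,0,0]],[-0.7,[0,0,0],[0,0,0]],[0,[0,0,0],[0,0,0]]]'

```text
t: 21.6
position: [0.6058, -0.055, 0.0101]
tool_rot: [[0.471, 0.882, -0.0], [0.882, -0.471, -0.001], [-0.001, -0.0, -1.0]]
contact_force: [0.1, -0.7, 0.1]
opening: 0.0728
```

Emit:
arm_command --moves '[[0.4,[0,0,0],[0,0,0]],[0.6,[0,0,0],[0,0,0]],[1,[0,0,0],[0,0,0]],[1,[0,0,0],[0,0,0]],[1,[0,0,0],[0,0,0]]]'

```text
t: 22.22
position: [0.6063, -0.0551, 0.0111]
tool_rot: [[0.471, 0.882, 0.001], [0.882, -0.471, -0.001], [-0.0, 0.002, -1.0]]
contact_force: [0.1, -0.7, -0.2]
opening: 0.036
```

Emit:
arm_command --moves '[[1,[0,0,0],[0,0,0]],[1,[0,0,0],[0,0,0]],[1,[0,0,0],[0,0,0]],[1,[0,0,0],[0,0,0]],[1,[0,0,0],[0,0,0]]]'

```text
t: 22.85
position: [0.6064, -0.0552, 0.0111]
tool_rot: [[0.471, 0.882, 0.001], [0.882, -0.471, -0.001], [-0.0, 0.002, -1.0]]
contact_force: [0.6, -0.5, 0.4]
opening: 0.036
```

Emit:
arm_command --moves '[[1,[0,0,2],[0,0,0]],[1,[0,0,4],[0,0,0]],[1,[0,0,5],[0,0,0]],[1,[0,0,5],[0,0,0]],[1,[-2,3,1.5],[0,0,0.05]]]'

```text
t: 23.48
position: [0.5844, -0.0258, 0.1883]
tool_rot: [[0.428, 0.904, -0.004], [0.904, -0.428, -0.0], [-0.002, -0.003, -1.0]]
contact_force: [0.1, 0.3, -0.6]
opening: 0.0355
```

Emit:
arm_command --moves '[[1,[-3.3,4.4,0],[0,0,0.08]],[1,[-3.3,4.4,0],[0,0,0.08]],[1,[-3.3,4.4,0],[0,0,0.07]],[1,[-3.3,4.4,0],[0,0,0]],[1,[-2,3,0],[0,0,0]]]'

```text
t: 24.1
position: [0.4286, 0.1846, 0.1909]
tool_rot: [[0.206, 0.979, 0.003], [0.979, -0.206, -0.0], [0.0, 0.003, -1.0]]
contact_force: [0.1, -0.0, -0.1]
opening: 0.0357
```

Emit:
arm_command --moves '[[1,[0,0,0],[0,0,0]],[1,[0,0,0],[0,0,0]],[1,[0,0,0],[0,0,0]],[1,[0,0,0],[0,0,0]],[1,[0,0,0],[0,0,0]]]'

```text
t: 24.72
position: [0.4292, 0.1838, 0.1909]
tool_rot: [[0.206, 0.979, 0.004], [0.979, -0.206, -0.001], [-0.0, 0.004, -1.0]]
contact_force: [-0.8, -0.1, -0.0]
opening: 0.0358
```

Emit:
arm_command --moves '[[1,[-0.5,1.0,-2],[0,0.004,0]],[1,[0,0,-4],[0,0,0]],[1,[0,0,-4],[0,0,0]],[1,[0,0,-1.8],[0,0,0]],[1,[0,0,0],[0,0,0]]]'

```text
t: 25.35
position: [0.4265, 0.1924, 0.0704]
tool_rot: [[0.209, 0.978, 0.003], [0.978, -0.209, -0.001], [-0.0, 0.003, -1.0]]
contact_force: [0.4, -0.6, 0.1]
opening: 0.0354
```

Emit:
arm_command --moves '[[1,[0,0,0],[0,0,0]],[1,[0,0,0],[0,0,0]],[1,[0,0,0],[0,0,0]],[1,[0,0,0],[0,0,0]],[1,[0,0,0],[0,0,0]]]'

```text
t: 25.98
position: [0.4291, 0.1926, 0.0736]
tool_rot: [[0.21, 0.978, 0.008], [0.978, -0.21, 0.001], [0.002, 0.008, -1.0]]
contact_force: [-0.1, -0.1, -1.3]
opening: 0.036
```

Run:
```python
from h import *
im=vision.get_image('scene')[:,:,::-1]; crop(im,350,150,530,300,4.4,'s5.png'); s=sensors.sense();print(s['position'],s['tool_rot'])
```

```text
[0.42919228 0.19262284 0.07359136] [[ 2.09921806e-01  9.77680930e-01  8.53432650e-03]
 [ 9.77715463e-01 -2.09933795e-01  5.24015782e-04]
 [ 2.30396378e-03  8.23414065e-03 -9.99963445e-01]]
```

View pics/s5.png

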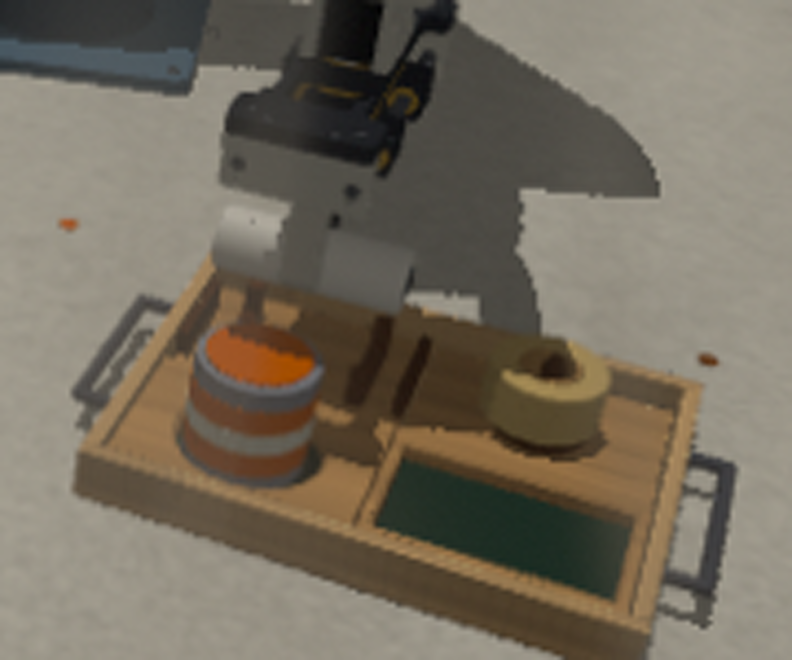

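Run:
```python
from h import *
c=np.array([.4292,.1926,.0805]); y=np.array([.208,.978,0])
for s in(-.05,.05):
    for dz in(-.018,.018): p=proj('scene',c+y*s+[0,0,dz])[0]; print(s,dz,((p-[350,150]+.5)*4.4-.5).round())
```

```text
-0.05 -0.018 [214. 263.]
-0.05 0.018 [223. 206.]
0.05 -0.018 [400. 313.]
0.05 0.018 [413. 255.]
```

The sleeve's ends (403,313) and (214,265) match the projection to within 1 mm, so it's centred in the grip.

Emit:
arm_command --moves '[[1,[-0.5,0.1,-1],[0,0.008,0]],[1,[0,0,-1],[0,0,0]],[1,[0,0,0],[0,0,0]],[1,[0,0,0],[0,0,0]],[1,[0,0,0],[0,0,0]]]'

```text
t: 26.65
position: [0.4231, 0.1936, 0.0515]
tool_rot: [[0.21, 0.978, -0.002], [0.978, -0.21, 0.0], [-0.0, -0.002, -1.0]]
contact_force: [-0.1, 0.6, -0.3]
opening: 0.0355
```

Emit:
arm_command --moves '[[1,[0.1,0,-0.9],[0,0,0]],[1,[0,0,-0.8],[0,0,0]],[1,[0,0,-0.4],[0,0,0]],[1,[0,0,0],[0,0,0]],[1,[0,0,0],[0,0,0]]]'

```text
t: 27.28
position: [0.4244, 0.1936, 0.0291]
tool_rot: [[0.21, 0.978, -0.001], [0.978, -0.21, 0.0], [-0.0, -0.001, -1.0]]
contact_force: [-0.0, 0.4, -0.0]
opening: 0.0355
```

Emit:
arm_command --moves '[[0.1,[0,0,0],[0,0,0]],[-0.1,[0,0,0],[0,0,0]],[-0.1,[0,0,0],[0,0,0]],[-0.1,[0,0,0],[0,0,0]],[-0.1,[0,0,1],[0,0,0]]]'

```text
t: 27.9
position: [0.4243, 0.1936, 0.0395]
tool_rot: [[0.21, 0.978, -0.002], [0.978, -0.21, 0.0], [-0.0, -0.002, -1.0]]
contact_force: [-0.2, 0.1, 0.3]
opening: 0.051
```

Emit:
arm_command --moves '[[-0.1,[0,0,2],[0,0,0]],[-0.1,[0,0,5],[0,0,0]],[-0.1,[0,0,5],[0,0,0]],[-0.7,[0,-2,4],[0,0,0.05]],[-0.7,[0,-4,2],[0,0,0.1]]]'

```text
t: 28.52
position: [0.4226, 0.1337, 0.2275]
tool_rot: [[0.054, 0.999, -0.001], [0.999, -0.054, -0.001], [-0.001, -0.001, -1.0]]
contact_force: [0.8, -0.0, -0.9]
opening: 0.0665
```

Emit:
arm_command --moves '[[-0.8,[0.7,-4.4,0],[0,0,0.11]],[-0.8,[0.7,-4.4,0],[0,0,0.11]],[-0.8,[0.7,-4.4,0],[0,0,0.11]],[-0.8,[0.7,-4.4,0],[0,0,0.11]],[-0.8,[0.7,-4.4,0],[0,0,0.11]]]'

```text
t: 29.15
position: [0.4586, -0.0921, 0.2349]
tool_rot: [[-0.495, 0.869, 0.011], [0.869, 0.495, 0.001], [-0.005, 0.01, -1.0]]
contact_force: [0.5, -0.4, -0.3]
opening: 0.0835
```

Emit:
arm_command --moves '[[-0.9,[0.7,-4.4,-1],[0,0,0.1]],[-0.9,[0.7,-3.5,-3],[0,0,0]],[-0.9,[0,0,-4],[0,0,0]],[-0.9,[0,0,-3],[0,0,0]],[-0.9,[0,0,0],[0,0,0]]]'

```text
t: 29.78
position: [0.4734, -0.1786, 0.1264]
tool_rot: [[-0.578, 0.816, 0.017], [0.816, 0.579, -0.002], [-0.011, 0.012, -1.0]]
contact_force: [-0.5, 0.6, 0.0]
opening: 0.0884
```

Run:
```python
from h import *
im=vision.get_image('scene')[:,:,::-1]; crop(im,350,180,530,300,4.4,'s6.png'); crop(im,150,100,350,280,3.3,'s7.png');s=sensors.sense();print(s['position'],s['tool_rot'])
```

```text
[ 0.47438565 -0.17910582  0.12785114] [[-0.57860286  0.81538662  0.01906282]
 [ 0.81548805  0.57876192 -0.00372514]
 [-0.01407026  0.01339012 -0.99981135]]
```

View pics/s6.png

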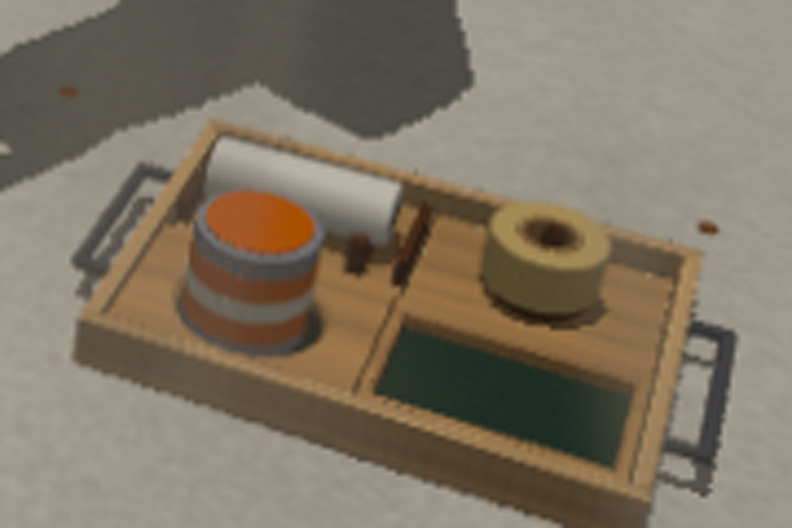

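View pics/s7.png

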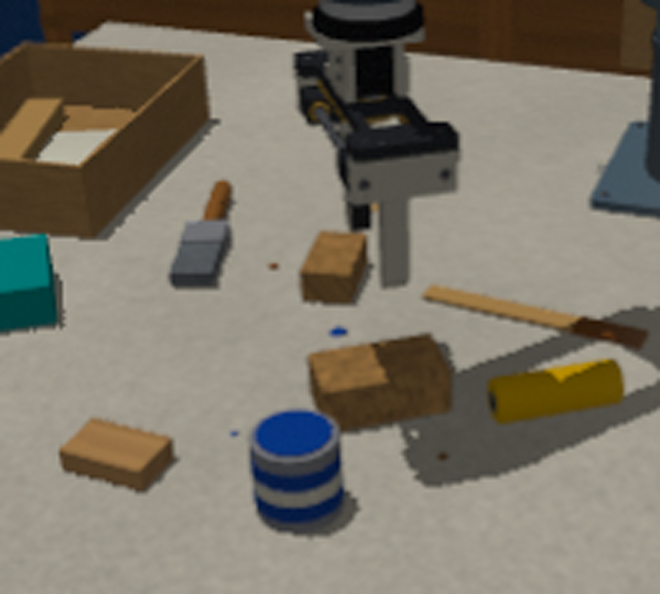

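The sleeve lies in its saddles (305,190), with the tin and tape undisturbed. Next is the cork block (crop 380,380).

Emit:
arm_command --moves '[[-1,[0.3,0,-2],[0.004,0.019,0]],[-1,[0,0,-3],[0,0,0]],[-1,[0,0,-2],[0,0,0]],[-1,[0,0,0],[0,0,0]],[-1,[0,0,0],[0,0,0]]]'

```text
t: 30.45
position: [0.484, -0.1819, 0.067]
tool_rot: [[-0.58, 0.814, 0.014], [0.814, 0.58, -0.009], [-0.015, 0.006, -1.0]]
contact_force: [-0.0, 0.2, 0.5]
opening: 0.0933
```

Emit:
arm_command --moves '[[-1,[-0.6,0.3,-1],[0.009,0.014,0]],[-1,[0,0,0],[0,0,0]],[-1,[0,0,0],[0,0,0]],[-1,[0,0,0],[0,0,0]],[-1,[0,0,0],[0,0,0]]]'

```text
t: 31.08
position: [0.4791, -0.1795, 0.0592]
tool_rot: [[-0.581, 0.814, 0.003], [0.814, 0.581, -0.002], [-0.003, 0.001, -1.0]]
contact_force: [0.2, -0.2, 0.3]
opening: 0.093
```

Emit:
arm_command --moves '[[-1,[-0.2,0.1,-1.5],[0,0,0]],[-1,[0,0,-1.5],[0,0,0]],[-1,[0,0,-0.8],[0,0,0]],[-1,[0,0,0],[0,0,0]],[-0.5,[0,0,0],[0,0,0]]]'

```text
t: 31.7
position: [0.4777, -0.179, 0.0199]
tool_rot: [[-0.581, 0.814, 0.004], [0.814, 0.581, -0.002], [-0.004, 0.002, -1.0]]
contact_force: [-1.0, 0.4, 0.1]
opening: 0.087
```

Emit:
arm_command --moves '[[0,[0,0,0],[0,0,0]],[0.4,[0,0,0],[0,0,0]],[1,[0,0,0],[0,0,0]],[1,[0,0,0],[0,0,0]],[1,[0,0,0],[0,0,0]]]'

```text
t: 32.33
position: [0.4784, -0.1793, 0.0209]
tool_rot: [[-0.581, 0.814, 0.005], [0.814, 0.581, -0.003], [-0.006, 0.002, -1.0]]
contact_force: [0.2, -0.1, -0.6]
opening: 0.0579
```

Emit:
arm_command --moves '[[1,[0,0,0],[0,0,0]],[1,[0,0,0],[0,0,0]],[1,[0,0,0],[0,0,0]],[1,[0,0,0],[0,0,0]],[1,[0,0,0],[0,0,0]]]'

```text
t: 32.95
position: [0.4783, -0.1792, 0.0209]
tool_rot: [[-0.581, 0.814, 0.005], [0.814, 0.581, -0.003], [-0.006, 0.002, -1.0]]
contact_force: [0.8, -0.5, -0.5]
opening: 0.0574
```

Emit:
arm_command --moves '[[1,[0,0,2],[0,0,0]],[1,[0,0,4],[0,0,0]],[1,[0,0,5],[0,0,0]],[1,[0,0,5],[0,0,0]],[1,[0.3,2,2],[0,0,-0.05]]]'

```text
t: 33.58
position: [0.4786, -0.1583, 0.2036]
tool_rot: [[-0.537, 0.844, -0.0], [0.844, 0.537, 0.0], [0.0, 0.0, -1.0]]
contact_force: [0.4, -0.7, -1.9]
opening: 0.0578
```

Emit:
arm_command --moves '[[1,[0.6,4.4,0],[0,0,-0.1]],[1,[0.6,4.4,0],[0,0,-0.1]],[1,[0.6,4.4,0],[0,0,-0.1]],[1,[0.6,4.4,0],[0,0,-0.1]],[1,[0.6,4.4,0],[0,0,-0.1]]]'

```text
t: 34.2
position: [0.5098, 0.0653, 0.2066]
tool_rot: [[-0.045, 0.999, 0.005], [0.999, 0.045, -0.005], [-0.005, 0.005, -1.0]]
contact_force: [1.1, -0.4, -0.6]
opening: 0.0575
```

Emit:
arm_command --moves '[[1,[0.6,4.4,0],[0,0,-0.1]],[1,[0.6,4.4,0],[0,0,-0.1]],[1,[0.6,4.4,0],[0,0,-0.08]],[1,[0.6,4.4,0],[0,0,0]],[1,[0.6,3,0],[0,0,0]]]'

```text
t: 34.83
position: [0.5389, 0.2793, 0.2057]
tool_rot: [[0.242, 0.97, 0.002], [0.97, -0.242, -0.006], [-0.005, 0.004, -1.0]]
contact_force: [0.2, -0.4, -0.2]
opening: 0.0576
```

Emit:
arm_command --moves '[[1,[0,0,0],[0,0,0]],[1,[0,0,0],[0,0,0]],[1,[0,0,0],[0,0,0]],[1,[0,0,0],[0,0,0]],[1,[0,0,0],[0,0,0]]]'

```text
t: 35.45
position: [0.5383, 0.2782, 0.205]
tool_rot: [[0.242, 0.97, 0.0], [0.97, -0.242, -0.007], [-0.007, 0.002, -1.0]]
contact_force: [0.0, -0.0, -1.6]
opening: 0.0578
```

Emit:
arm_command --moves '[[1,[0.9,1.9,0],[0.007,0,0.035]],[1,[0,0,-3],[0,0,0]],[1,[0,0,-4],[0,0,0]],[1,[0,0,-3.5],[0,0,0]],[1,[0,0,0],[0,0,0]]]'

```text
t: 36.08
position: [0.5489, 0.2958, 0.0996]
tool_rot: [[0.21, 0.978, 0.005], [0.978, -0.21, 0.001], [0.002, 0.004, -1.0]]
contact_force: [-0.3, -0.5, -1.2]
opening: 0.0574
```

Emit:
arm_command --moves '[[1,[0,0,0],[0,0,0]],[1,[0,0,0],[0,0,0]],[1,[0,0,0],[0,0,0]],[1,[0,0,0],[0,0,0]],[1,[0,0,0],[0,0,0]]]'

```text
t: 36.7
position: [0.5524, 0.2966, 0.1058]
tool_rot: [[0.21, 0.978, 0.014], [0.978, -0.21, 0.004], [0.007, 0.013, -1.0]]
contact_force: [0.7, 0.9, -1.3]
opening: 0.0583
```

Run:
```python
from h import *
im=vision.get_image('scene')[:,:,::-1]; s=sensors.sense();p0=s['position'];R=s['tool_rot'];print(p0,R)
c=np.ascontiguousarray(cv2.resize(im[150:300,350:530],None,fx=4.4,fy=4.4,interpolation=cv2.INTER_CUBIC))
x=R[:,0];y=R[:,1]; b=p0[2]-.0209
for z in(b,b+.04):
    q=np.array([[*(p0+i*.05*x+j*.029*y)[:2],z] for i,j in((1,1),(1,-1),(-1,-1),(-1,1))])
    cv2.polylines(c,[((proj('scene',q)-[350,150]+.5)*4.4).astype(np.int32)],True,(255,0,255),1)
cv2.imwrite('pics/s8.png',c)
```

```text
[0.55243717 0.29661945 0.10576961] [[ 0.21042835  0.9775105   0.01389693]
 [ 0.97758635 -0.21049951  0.00385731]
 [ 0.00669585  0.01277377 -0.99989599]]
```

View pics/s8.png

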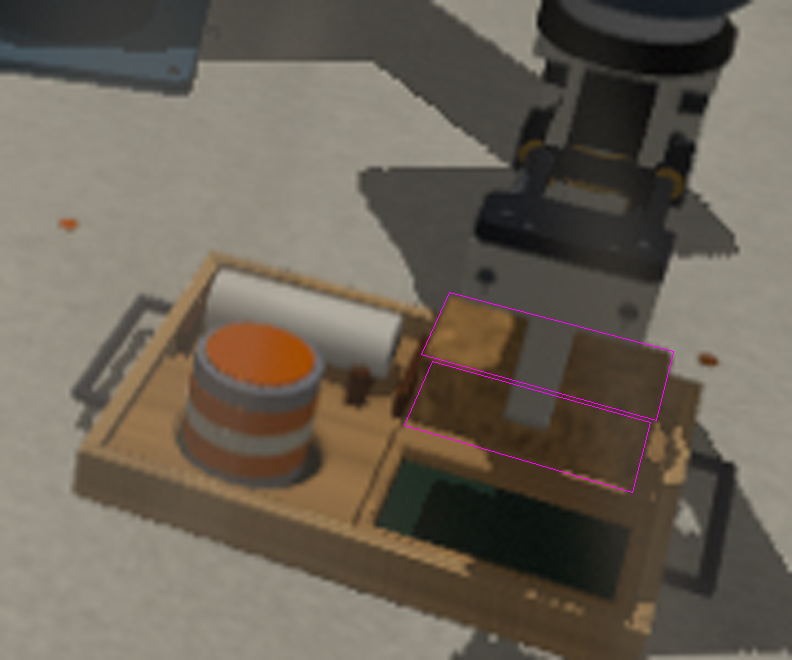

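The block matches the grip overlay (bottom edge 405–635 px), so it's centred. I'm correcting x and lowering.

Emit:
arm_command --moves '[[1,[-0.5,0,-1.5],[-0.004,0.014,0]],[1,[0,0,-2],[0,0,0]],[1,[0,0,-0.8],[0,0,0]],[1,[0,0,0],[0,0,0]],[1,[0,0,0],[0,0,0]]]'

```text
t: 37.38
position: [0.5457, 0.2965, 0.0592]
tool_rot: [[0.21, 0.978, -0.004], [0.978, -0.21, -0.001], [-0.002, -0.004, -1.0]]
contact_force: [-0.1, -0.1, -0.5]
opening: 0.0575
```

Emit:
arm_command --moves '[[1,[0.1,0,-0.8],[0,-0.003,0]],[1,[0,0,-0.8],[0,0,0]],[1,[0,0,-0.6],[0,0,0]],[1,[0,0,-0.2],[0,0,0]],[1,[0,0,0],[0,0,0]]]'

```text
t: 38.0
position: [0.5474, 0.2967, 0.0349]
tool_rot: [[0.21, 0.978, 0.001], [0.978, -0.21, -0.001], [-0.0, 0.001, -1.0]]
contact_force: [-0.7, -1.0, 0.7]
opening: 0.058
```

Emit:
arm_command --moves '[[-0.3,[0,0,0],[0,0,0]],[-0.5,[0,0,0],[0,0,0]],[-0.5,[0,0,0],[0,0,0]],[-0.5,[0,0,1],[0,0,0]],[-0.5,[0,0,2],[0,0,0]]]'

```text
t: 38.62
position: [0.5471, 0.2965, 0.0653]
tool_rot: [[0.21, 0.978, -0.001], [0.978, -0.21, -0.001], [-0.001, -0.0, -1.0]]
contact_force: [1.1, 0.8, 0.6]
opening: 0.0695
```

Emit:
arm_command --moves '[[-0.5,[0,0,5],[0,0,0]],[-0.5,[0,0,5],[0,0,0]],[-0.5,[0,0,5],[0,0,0]],[-0.5,[0,0,4],[0,0,0]],[-0.5,[-3,-4,0],[0,0,0]]]'

```text
t: 39.25
position: [0.5182, 0.2574, 0.2666]
tool_rot: [[0.209, 0.978, 0.007], [0.978, -0.209, 0.001], [0.003, 0.007, -1.0]]
contact_force: [0.1, -0.8, -0.1]
opening: 0.07
```

Emit:
arm_command --moves '[[-0.5,[-1,-5,0],[0,0,0]],[-0.5,[-1,-5,0],[0,0,0]],[-0.5,[-1,-5,0],[0,0,0]],[-0.5,[-1,-5,0],[0,0,0]],[-0.5,[-1,-5,0],[0,0,0]]]'

```text
t: 39.88
position: [0.4651, 0.0022, 0.2727]
tool_rot: [[0.203, 0.979, 0.017], [0.979, -0.203, 0.001], [0.004, 0.016, -1.0]]
contact_force: [0.6, 0.2, -0.2]
opening: 0.0701
```

Emit:
arm_command --moves '[[-0.5,[-1,-5,0],[0,0,0]],[-0.5,[-1,-5,0],[0,0,0]],[-0.5,[-1,-5,0],[0,0,0]],[-0.5,[0,0,0],[0,0,0]],[-0.5,[0,0,0],[0,0,0]]]'

```text
t: 40.5
position: [0.4326, -0.1553, 0.2771]
tool_rot: [[0.209, 0.978, 0.024], [0.978, -0.209, -0.003], [0.002, 0.024, -1.0]]
contact_force: [1.1, -0.2, 0.1]
opening: 0.0694
```

```bash
cat > fin.py <<'E'
from h import *
for n,b,s in(('scene',(350,180,530,300),4.4),('top',(90,145,220,255),6)):
    im=vision.get_image(n)[:,:,::-1]; crop(im,*b,s,'f_%s.png'%n); cv2.imwrite('pics/g_%s.png'%n,im)
s=sensors.sense();print(s['t'],s['position'],abs(s['qd']).max())
E
python3 fin.py
```

```text
40.6 [ 0.43286995 -0.15466075  0.27698997] 0.8377653302570678
```

View pics/f_scene.png

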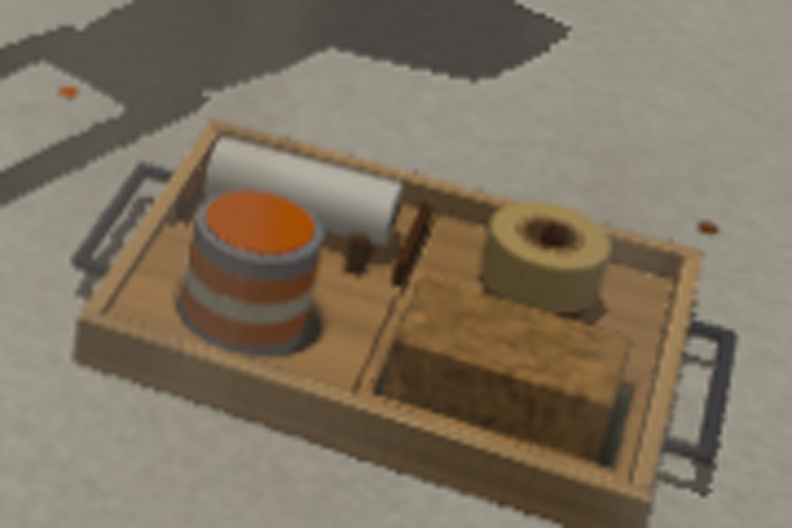

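View pics/f_top.png

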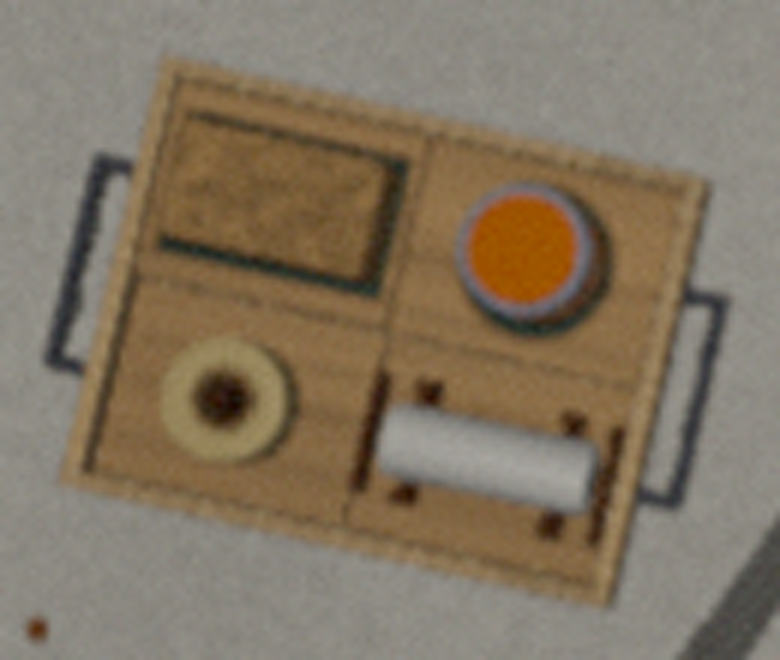

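Run:
```python
from h import *
Q=lambda a:[((x+.5)/6-.5+90,(y+.5)/6-.5+145) for x,y in a]
def draw(n,T,b,s,o):
    x0,y0,x1,y1=b; c=cv2.resize(cv2.imread(f'pics/g_{n}.png')[y0:y1,x0:x1],None,fx=s,fy=s,interpolation=cv2.INTER_CUBIC)
    for P in T: cv2.polylines(c,[((proj(n,P)-[x0,y0]+.5)*s).astype(np.int32)],True,(255,0,255),1)
    cv2.imwrite('pics/'+o,c)
t=np.linspace(0,6.283,40); ci=lambda x,y,r,z:np.c_[x+r*np.cos(t),y+r*np.sin(t),0*t+z]
u=np.array([.208,.978]);v=np.array([.978,-.208])
re=lambda c,a,b,z:np.array([[*(np.array(c)+i*a/2*u+j*b/2*v),z] for i,j in((1,1),(1,-1),(-1,-1),(-1,1))])
T=[ci(.5205,.1745,.031,.078),ci(.451,.3178,.03,.052),re((.547,.297),.1,.058,.054),re((.424,.194),.1,.036,.036)]
draw('top',T,(90,145,220,255),6,'h1.png');draw('scene',T,(350,180,530,300),4.4,'h2.png')
print('tin',at('top',Q([(521,250)]),.078),'tape',at('top',Q([(229,399)]),.052))
```

```text
tin [[0.5209518  0.17307979 0.078     ]] tape [[0.45084031 0.31450404 0.052     ]]
```

View pics/h1.png

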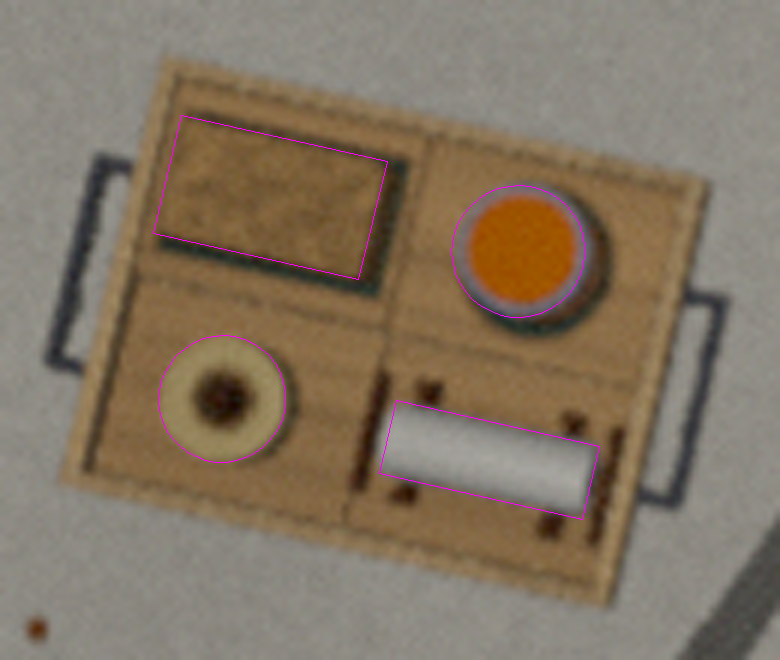

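View pics/h2.png

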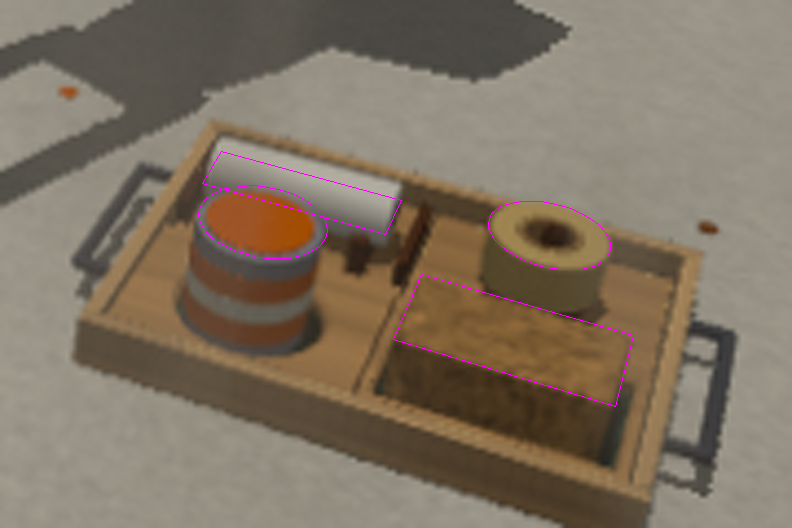

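View pics/g_scene.png

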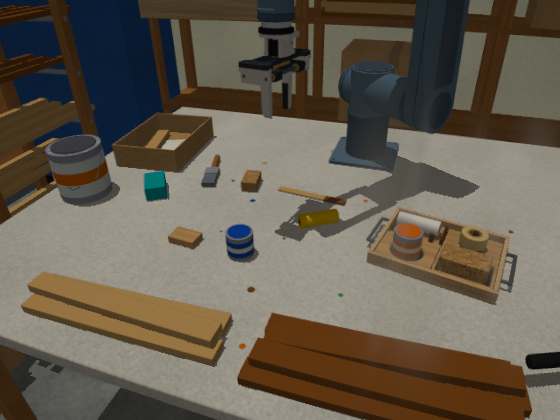

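In both views all four pieces match the outlines drawn for their resting poses, to about 2–3 mm. The blue tin (240,241) and yellow sleeve (318,217) are where they started. Handing in.

```bash
python3 -c "
from plant import job; print(job.job_done())"
```

```text
the job is handed in; nothing more can be done
None
```

The wood-oil kit is packed in its tray, and I handed the job in after about 41 s of the allowed 120 s. The oil tin stands in the round recess, the fleece sleeve lies in its cradle, the tape is flat on its peg and the large cork block is in the rectangular recess.

- **Final position:** In both camera views the tin, tape, block and sleeve matched outlines drawn at their resting heights. Offsets were about 1 to 3 mm, against the 12 mm allowed.
- **Handling:** The oil tin stayed upright throughout. Wrist forces stayed below about 3 N. At hand-in the arm was clear of everything.
- **Lacquer set:** The blue-lidded tin and the yellow sleeve appeared unmoved in the last picture.
- **Disagreements:** The two cameras differed by about 1 pixel (2–3 mm), close to the calibration error of about 2 mm. No checks failed.

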